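Bring the carver's lamp to the stop and hold it up

ROBOT

A 6-joint arm with a two-finger parallel gripper is mounted at the origin on the work surface. World frame = base frame: x ahead of the robot, y to its left, z up, the work surface at z = 0. Lengths are in mm, angles in rad, forces in N, time in s.
With the tool pointing down it reaches from about 300 to 775 mm from the base axis. Payload 14.6 kg.
Tool frame: the origin (TCP) lies on the front face of the gripper's body, between the roots of the fingers; the fingertips stand 97 mm ahead of it and the grasp point (between the pads) lies 78 mm ahead of it; z points along the fingers, y is the line along which they close (so a half turn about z gives the same grasp; the last joint's range is limited). The gripper opens to 94 mm and grips with 3 to 60 N. Pads are 16 mm wide; open, the fingers measure 119 mm over their backs; the gripper's body (75 mm by 177 mm) begins 78 mm behind the grasp point.
Start: joints at [-0.067, 0.3, 1.521, -0, 1.321, -0.067], TCP at [549.991, -0.002, 302.646] pointing down, gripper open.
Joint ranges: [-3.03, 3.03], [-0.79, 2.21], [0.23, 2.52], [-1.04, 4.18], [0, 3.07], [-2.55, 2.55]. Speed limits (rad/s): [2.22, 2.22, 2.57, 3.14, 3.14, 3.14].

INTERFACE

Orientations are given as [roll, pitch, yaw] about the fixed x, y, z axes, in that order (R = Rz(yaw) Ry(pitch) Rx(roll)).
In Python, from cell import * gives the robot as it stands.
- The arm moves only by the tool carry_out, never from a script. Its arguments are lists of equal length, an entry for each row: "slide": the shift along the world's x, y, z scaled (see below), a list of three; "dr": the turn, a rotation vector about the world's x, y, z scaled (see below), a list of three; "gripper": the opening in per cent of the stroke, from 0 (shut) to 100 (fully open). A call has 1 to 10 rows; each row is the pose to reach, as a shift and turn from the pose commanded when the call began, turning the shorter way round; what a row does not reach only later rows make up. The controller multiplies each number of a shift by 0.25 m and each number of a turn by 360 degrees. A row lasts 1/12 s, in which the tool goes at most 41.7 mm and 7.16 degrees, less where a joint would pass 70% of its speed; a pose out of reach is approached as far as the arm can. A call with a number of a shift or a turn outside -1 to 1 is refused whole. A call with a gripper value outside its range is refused whole. The fingers move at their own pace and stop on an object; "newtons" is the grip in N (left out, the last holds). Time passes only in rows, so rows that repeat a pose let the fingers close. It gives the time, the measured TCP pose, the force, the opening and the grip force at its end, in the units of the state.
- read_state(): the state, without advancing time (a new reading comes with each control period).
- camera(name): name is "scene" or "side" or "wrist"; returns the picture (384x512x3 uint8, red, green, blue); there is no depth.
- camera_model(name): a dict with "vfov" (degrees; the focal length in pixels is half the picture's height over the tangent of half this angle, whatever the lens; pixels are square), "cx", "cy" (the principal point, pixels), "k1" (the pictures are not rectified: a ray, as slopes to the right and down, at radius r is drawn at 1 + k1 r^2 times it, then the intrinsics apply), "R" (3x3) and "t" (3): a world point X has camera coordinates R X + t. Camera axes: x right, y down, z forward; pixel columns grow to the right and rows downward; lengths in mm; the calibration is good to about 2 mm. A picture is of the moment at which its call begins: read the wrist's pose just before it. camera_model takes no time and is no camera call; for the wrist camera it gives the pose at the moment of the call.
- sign_off(): hands the job in; it is judged then, once.
The state is a dict: "clock": time; "joints": joint angles; "qd": joint speeds; "effort": joint torques, N m; "eef_pos": TCP position; "eef_rot": TCP orientation; "wrist_force": force on the tool from outside, world axes, zero at the start; "moment": the same for the moment, N m; "finger_gap": finger opening in mm; "finger_force": force on a finger pad.
Only numpy, scipy, OpenCV 4.12 (cv2) and the standard library are available. Lean on these libraries where they do the work, as an engineer would, in place of code of your own. Each camera call takes 0.05 s, during which the arm holds its last target. There are 200 camera calls.

TASK

With the lamp still down, slide the lamp carriage along its rail until it is up against the red stop, where the carving stands. Then squeeze the red button on the side of the black grip, pull the telescoping column up past its first stop to its second stop, which is the end of its travel, and finish while still holding the grip there, with the carriage against the red stop, because the lamp sinks back when let go. Leave the carving, the mug and the gouge alone.

Things in the scene. Friction and masses are not known exactly. Their poses are not given: they have to be found in the camera images.
- rail: Low aluminium rail fixed to the bench: 400 mm long along its y axis, 40 mm wide, 28 mm high; origin at the centre of its underside on the bench, z up. The carriage runs on it along +-y. The lamp's arm points to the rail's +x side, the column stands on its -x side.
- carriage (a joint): Position of the carriage along the rail, in m: how far its centre is from the rail's origin, growing towards the rail's +y. It starts near the middle; about 2.5 N of friction.
- carriage_mid (a point): Centre of the carriage, a grey block on the rail 66 mm (x) by 60 mm (y) by 32 mm, spanning 28 to 60 mm above the bench. The dark sleeve of the column (22 mm thick, 4 to 112 mm above the bench) is fixed to its -x side, axis 55 mm from the centre, and goes along with it.
- red_stop_mid (a point): Centre of the red stop, a fixed block clamped on the rail, 54 mm (x) by 25 mm (y) by 50 mm high with a 10 mm screw head on top; the point is 25 mm above the bench. The carriage rests against it when the two centres are 42.5 mm apart along the rail. It may be at either end of the rail; the carving stands beside it.
- grey_stop_mid (a point): Centre of the grey stop, same shape, on the other end of the rail; not the one wanted. The mug stands beside it.
- grip: Black grip block heading the column, 34 mm (x) by 36 mm (y) by 44 mm high; origin at its centre, 137 mm above the bench with the column down; axes parallel to the rail's. The red button stands 5 mm out of its +y face: take it from above across y (41 mm over the button, 36 mm squeezed flush). Nothing within 100 mm is higher than its top. It slides along with the carriage.
- lamp_mid (a point): Centre of the lamp's white shade, 72 mm wide, 30 mm high, its top 10 mm below the grip's top. It hangs 165 mm from the grip towards the rail's +x, on a 12 mm bar from the grip's +x face, and moves with the grip.
- button (a joint): Travel of the red button (17 mm across, centred on the grip's +y face), in m: 0 out, about 0.005 flush with the grip. A spring pushes it out (about 2 N at first, 6 N when flush). More than 0.003 frees the column; less, and the column is caught at home and at the first stop.
- column (a joint): Extension of the telescoping column, straight up, in m: 0 fully down, 0.050 first stop (catches only if the button is out), 0.100 second stop, the solid end of its travel. A yellow ring on the steel tube leaves the sleeve just after the first stop. Lifting takes 3 to 6 N. Nothing catches at the second stop: let go, it sinks to about 0.058 or lower.
- carving_mid (a point): Dark wooden animal carving on a base, loose, about 80 by 60 by 80 mm; the point is its centre, 40 mm up. Bystander.
- mug_mid (a point): Amber-brown mug, loose, 72 mm wide, 80 mm high; the point is its centre, 40 mm up. Bystander.
- gouge_mid (a point): Carving gouge lying loose on the robot's side of the rail, 205 mm long, 21 mm thick, wooden handle; the point is the middle of its length and thickness. Bystander.

How it is judged:
By the outcome, as a careful person would: the job done as asked, in the order asked, and still so for the second after the job is handed in, while the arm keeps its last pose, push and grip.
It also fails if it takes over 32 s, if anything falls off the work surface, if the arm or the gripper's body presses on something with over 40 N, if the wrist force passes 120 N, or if a joint passes its speed limit or range.

## Working session

There is one attempt and no reset: what is moved stays moved. The work goes in short steps, Python scripts to look and compute and a tool call to move; the robot and the scene stay as the last step left them, time stands still between calls to the robot, and variables do not carry over. Pictures are saved under pics/ and viewed, at most 10 in all, crops included, and the job is handed in when it is done.

Besides the shell and the picture viewer there is one more tool, called after "Request:" as name(argument=value, ...) on one line, values as JSON. carry_out: Moves the arm, as the interface text tells. Its arguments: {"type":"object","properties":{"slide":{"type":"array","items":{"type":"array","items":{"type":"number","minimum":-1,"maximum":1}}},"dr":{"type":"array","items":{"type":"array","items":{"type":"number","minimum":-1,"maximum":1}}},"gripper":{"type":"array","items":{"type":"number"}},"newtons":{"type":"number"}},"required":["slide","dr","gripper"]}

```bash
mkdir -p pics; cat > h.py <<'E'
from cell import *
import numpy as np, cv2
def K(m):
    f=192/np.tan(np.radians(m["vfov"])/2); return f
def ray(m,u,v):
    f=K(m); d=np.array([(u-m["cx"])/f,(v-m["cy"])/f]); s=d.copy()
    for _ in range(20): s=d/(1+m["k1"]*(s@s))
    R=np.array(m["R"]);t=np.array(m["t"])
    return -R.T@t, R.T@np.array([s[0],s[1],1])
def atz(m,u,v,z):
    o,d=ray(m,u,v); return o+d*(z-o[2])/d[2]
def proj(m,X):
    c=np.array(m["R"])@np.array(X,float)+np.array(m["t"]); s=c[:2]/c[2]; s=s*(1+m["k1"]*(s@s)); f=K(m)
    return s*f+[m["cx"],m["cy"]]
E
python3 - <<'E'
from h import *
for n in("scene","side"):
    cv2.imwrite(f"pics/{n}0.png",cv2.resize(camera(n)[:,:,::-1],(800,600),interpolation=cv2.INTER_CUBIC)); m=camera_model(n); print(n,m)
print(read_state())
E
```

```text
scene {'vfov': 46.92035308354321, 'cx': 259.8268469732491, 'cy': 190.4259722370387, 'k1': -0.15860279546494607, 'R': array([[ 2.48327880e-01,  9.68675760e-01,  7.31615153e-04],
       [ 8.00862121e-01, -2.04882494e-01, -5.62710429e-01],
       [-5.44934057e-01,  1.40322611e-01, -8.26653760e-01]]), 't': array([-172.22032436, -417.55622741, 1264.18312742])}
side {'vfov': 45.25124933053146, 'cx': 255.1469074792057, 'cy': 187.8684151280264, 'k1': -0.1607867187061978, 'R': array([[ 0.9416988 , -0.3364543 , -0.00136665],
       [-0.22507988, -0.62694443, -0.74584163],
       [ 0.25008482,  0.70266577, -0.66612191]]), 't': array([-549.7123772 ,  217.57904307,  749.54386535])}
{'clock': 0.1, 'joints': array([-6.65699179e-02,  3.00431761e-01,  1.52151659e+00, -1.30592521e-05,
        1.32068257e+00, -6.66071277e-02]), 'qd': array([ 5.71204094e-04, -1.12240791e-03, -1.71945776e-03, -1.24003169e-03,
        3.34515318e-05,  2.57139796e-03]), 'effort': array([ 1.84928511e-03, -5.32644153e+01, -3.53284299e+01,  7.10431044e-02,
        2.34944851e-02, -7.30603051e-05]), 'eef_pos': array([5.49869847e+02, 2.00895301e-02, 3.02135134e+02]), 'eef_rot': array([-3.14055585e+00, -5.64828476e-05,  1.57083675e+00]), 'wrist_force': array([ 0.32782481, -0.31483745,  0.53666058]), 'moment': array([-0.04724408,  0.01412146,  0.04906165]), 'finger_force': 0.0, 'finger_gap': 93.95880739523571}
```

View pics/scene0.png

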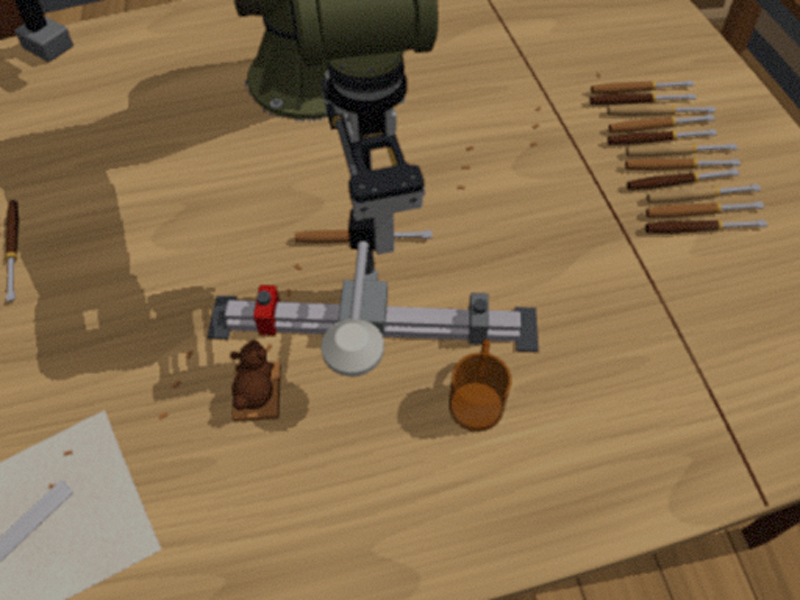

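View pics/side0.png

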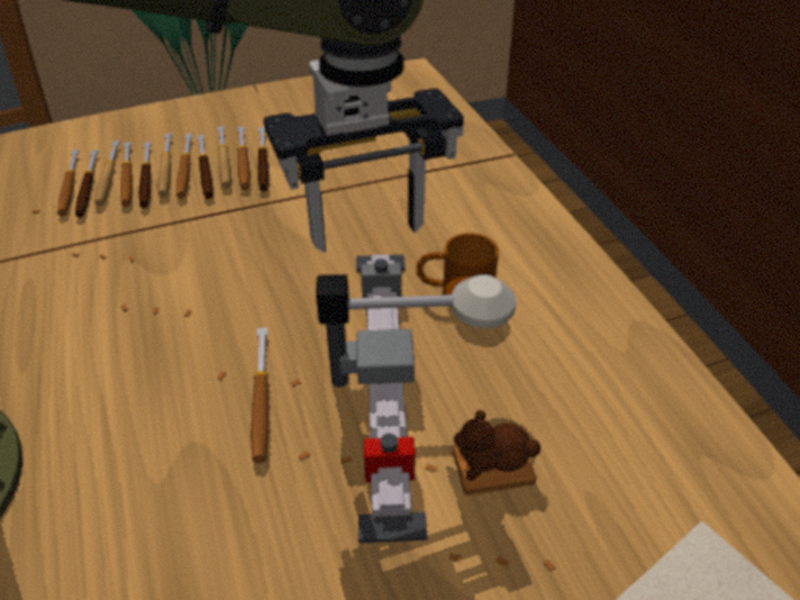

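The red stop is at the -y end: scene screw head at (264,294), side (389,440). The grip is visible in the side view, with its top face at about (333,284). The lamp is at scene (353,345), and the gouge lies on the robot's side of the rail.

```bash
python3 - <<'E'
from h import *
S=camera_model("scene");D=camera_model("side");k=.64
P={}
for n,s,d,z in [("red",(264,294),(389,439),60),("grey",(479,299),(381,263),60),("lamp",(352,338),(485,285),149),("grip",None,(333,284),159),
  ("gripTL",None,(318,278),159),("gripTR",None,(347,276),159),("gripBL",None,(318,293),159),("gripBR",None,(348,293),159),("gougeend",(430,235),(262,330),8),("gougeh",(296,237),(260,458),10)]:
    a=atz(S,s[0]*k,s[1]*k,z) if s else None; b=atz(D,d[0]*k,d[1]*k,z)
    print(n,None if a is None else a.round(1),b.round(1)); P[n]=b if a is None else (a+b)/2
u=P["grey"]-P["red"]; print("yaw of y",np.degrees(np.arctan2(-u[0],u[1])),np.linalg.norm(u))
E
```

```text
red [ 519.4 -149.8   60. ] [ 519.9 -149.4   60. ]
grey [597.5 123.6  60. ] [603.2 123.2  60. ]
lamp [668.1 -55.7 149. ] [664.1 -53.9 149. ]
grip None [507.   -7.9 159. ]
gripTL None [494.4   7.1 159. ]
gripTR None [ 5.248e+02 -4.000e-01  1.590e+02]
gripBL None [488.2 -16.5 159. ]
gripBR None [517.9 -27.1 159. ]
gougeend [436.4 103.1   8. ] [433.6 106.5   8. ]
gougeh [391.5 -92.6  10. ] [389.9 -91.8  10. ]
yaw of y -16.47309583786326 284.6682950265559
```

Request:
carry_out(slide=[[-0.05,-0.01,0],[-0.1,-0.02,0],[-0.17,-0.033,0],[-0.17,-0.033,0],[-0.17,-0.033,0],[-0.17,-0.033,0],[-0.17,-0.033,0],[-0.17,-0.033,0],[-0.17,-0.033,0],[-0.17,-0.033,0]], dr=[[0,0,0.019],[0,0,0.038],[0,0,0.058],[0,0,0.078],[0,0,0.098],[0,0,0.118],[0,0,0.138],[0,0,0.158],[0,0,0.177],[0,0,0.196]], gripper=[100,100,100,100,100,100,100,100,100,100])

```text
clock: 0.93
eef_pos: [507.4, -8.3, 302.4]
eef_rot: [-3.141, -0.001, 2.808]
wrist_force: [-0.2, -0.4, 0.7]
finger_gap: 94.3
finger_force: 0.0
```

Request:
carry_out(slide=[[0,0,0],[0,0,0],[0,0,0]], dr=[[0,0,0.0084],[0,0,0.0084],[0,0,0.0084]], gripper=[100,100,100])

```text
clock: 1.18
eef_pos: [507.4, -8.3, 302.4]
eef_rot: [-3.141, -0.0, 2.853]
wrist_force: [0.1, -0.3, -0.3]
finger_gap: 93.9
finger_force: 0.0
```

```bash
python3 - <<'E'
from h import *
s=read_state();print(s["clock"],s["eef_pos"],s["eef_rot"],s["finger_gap"])
m=camera_model("wrist");cv2.imwrite("pics/w1.png",cv2.resize(camera("wrist")[:,:,::-1],(800,600),interpolation=cv2.INTER_CUBIC))
import pickle;pickle.dump(m,open("w1.pkl","wb"))
R=np.array(m["R"]);print(-R.T@m["t"]);print(R.round(2))
y=np.radians(-16.4);X=np.array([np.cos(y),np.sin(y),0]);Y=np.array([-np.sin(y),np.cos(y),0]);c=np.array([507.5,-8.2,159])
for a,b in((-17,-18),(17,-18),(17,18),(-17,18)): print((proj(m,c+a*X+b*Y)/.64).round())
E
```

```text
1.1833 [507.42335843  -8.26128115 302.42963053] [-3.14149431e+00 -4.73202248e-04  2.85287054e+00] 93.91506168112137
[427.14095866  16.45645517 385.60867086]
[[ 0.28  0.96 -0.  ]
 [ 0.92 -0.27  0.28]
 [ 0.27 -0.08 -0.96]]
[347. 297.]
[349. 365.]
[423. 364.]
[425. 297.]
```

View pics/w1.png

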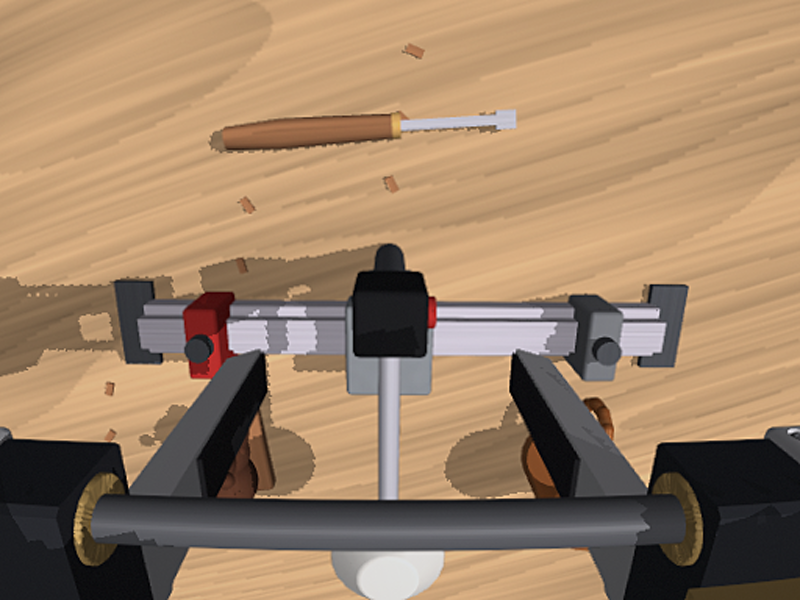

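The grip's top face spans columns about 355–427, with its near edge at row 356. That puts it about 2 mm towards +y and 3 mm towards -x of my estimate. The rail is level in the picture, so the yaw is right, and the red button is on the right at (431,312). I'll correct the position, descend and half-close without squeezing.

Request:
carry_out(slide=[[-0.01,0.011,-0.1],[-0.01,0.011,-0.2],[-0.01,0.011,-0.28],[-0.01,0.011,-0.33],[-0.01,0.011,-0.35],[-0.01,0.011,-0.35],[-0.01,0.011,-0.35],[-0.01,0.011,-0.35],[-0.01,0.011,-0.35],[-0.01,0.011,-0.35]], dr=[[0,0,0],[0,0,0],[0,0,0],[0,0,0],[0,0,0],[0,0,0],[0,0,0],[0,0,0],[0,0,0],[0,0,0]], gripper=[100,100,100,100,75,60,52,52,52,52], newtons=5)

```text
clock: 2.07
eef_pos: [505.2, -5.5, 215.8]
eef_rot: [3.141, 0.001, 2.855]
wrist_force: [-1.0, -0.1, -0.3]
finger_gap: 57.6
finger_force: 0.0
```

```bash
python3 - <<'E'
from h import *
a=cv2.resize(camera("wrist")[:,:,::-1],(400,300),interpolation=cv2.INTER_AREA);b=cv2.resize(camera("side")[60:320,130:390,::-1],(400,400),interpolation=cv2.INTER_CUBIC)
a=cv2.copyMakeBorder(a,0,100,0,0,0);cv2.imwrite("pics/w2.png",np.hstack([a,b]))
s=read_state();print(s["clock"],s["eef_pos"],s["finger_gap"],s["wrist_force"])
E
```

```text
2.1667 [505.07021888  -5.51329112 215.52824546] 50.02390591264193 [-0.55716913  0.90884504 -0.31392867]
```

View pics/w2.png

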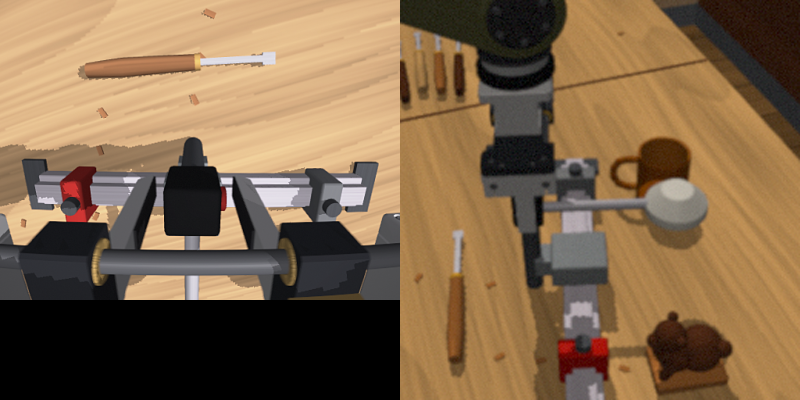

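The fingers straddle the grip evenly: fingers at about 152 and 236, grip 166–219 in the left panel. The column is down. Pushing along the rail towards the red stop.

Request:
carry_out(slide=[[-0.004,-0.014,0],[-0.01,-0.034,0],[-0.02,-0.068,0],[-0.032,-0.109,0],[-0.045,-0.154,0],[-0.058,-0.198,0],[-0.07,-0.239,0],[-0.08,-0.273,0],[-0.087,-0.297,0],[-0.09,-0.307,0]], dr=[[0,0,0],[0,0,0],[0,0,0],[0,0,0],[0,0,0],[0,0,0],[0,0,0],[0,0,0],[0,0,0],[0,0,0]], gripper=[50,50,50,50,50,50,50,50,50,50])

```text
clock: 3.0
eef_pos: [482.1, -83.3, 215.0]
eef_rot: [-3.141, -0.0, 2.854]
wrist_force: [-1.6, 2.8, -0.8]
finger_gap: 46.7
finger_force: 1.1
```

Request:
carry_out(slide=[[-0.002,-0.007,0],[-0.005,-0.017,0],[-0.008,-0.027,0],[-0.011,-0.038,0],[-0.011,-0.038,0]], dr=[[0,0,0],[0,0,0],[0,0,0],[0,0,0],[0,0,0]], gripper=[50,50,50,50,50])

```text
clock: 3.42
eef_pos: [479.7, -92.0, 215.1]
eef_rot: [-3.141, -0.0, 2.855]
wrist_force: [-1.2, 2.3, 0.6]
finger_gap: 47.2
finger_force: 0.8
```

```bash
python3 - <<'E'
from h import *
a=cv2.resize(camera("wrist")[:,:,::-1],(400,300),interpolation=cv2.INTER_AREA);b=cv2.resize(camera("side")[100:360,130:390,::-1],(400,400),interpolation=cv2.INTER_CUBIC)
a=cv2.copyMakeBorder(a,0,100,0,0,0);cv2.imwrite("pics/w3.png",np.hstack([a,b]))
s=read_state();print(s["clock"],s["eef_pos"],s["finger_gap"],s["wrist_force"])
E
```

```text
3.5167 [479.82547736 -91.85569457 215.17861968] 46.9550345241966 [-0.50976579 -0.00726997  0.12210147]
```

View pics/w3.png

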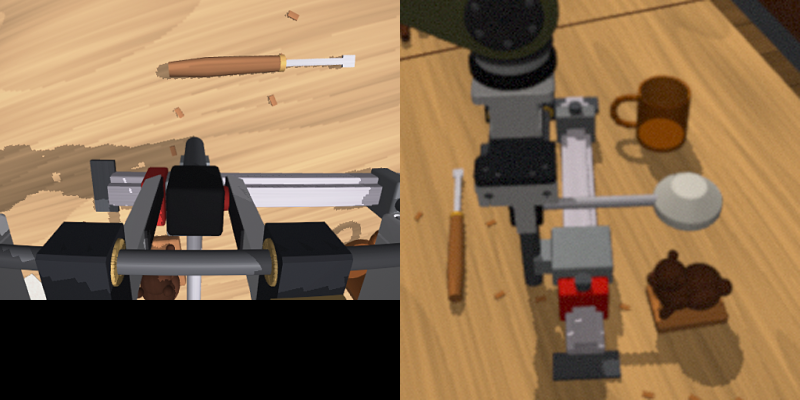

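The carriage is right next to the red stop: carriage face at about (580,272), stop at (583,290) in the right panel. The lamp is still down and clear of the carving. I'll creep on until the force shows contact.

Request:
carry_out(slide=[[-0.001,-0.004,0],[-0.002,-0.008,0],[-0.0034,-0.0115,0],[-0.0034,-0.0115,0],[-0.0034,-0.0115,0]], dr=[[0,0,0],[0,0,0],[0,0,0],[0,0,0],[0,0,0]], gripper=[50,50,50,50,50])

```text
clock: 3.93
eef_pos: [479.0, -94.7, 215.2]
eef_rot: [3.142, 0.0, 2.855]
wrist_force: [0.7, 1.5, -0.5]
finger_gap: 47.4
finger_force: 1.1
```

Request:
carry_out(slide=[[-0.001,-0.004,0],[-0.002,-0.008,0],[-0.0034,-0.0115,0],[-0.0034,-0.0115,0],[-0.0034,-0.0115,0]], dr=[[0,0,0],[0,0,0],[0,0,0],[0,0,0],[0,0,0]], gripper=[50,50,50,50,50])

```text
clock: 4.35
eef_pos: [478.1, -97.5, 215.2]
eef_rot: [3.141, 0.0, 2.855]
wrist_force: [2.1, 4.4, -0.3]
finger_gap: 47.2
finger_force: 2.2
```

Request:
carry_out(slide=[[-0.001,-0.004,0],[-0.002,-0.008,0],[-0.0034,-0.0115,0],[-0.0034,-0.0115,0],[-0.0034,-0.0115,0]], dr=[[0,0,0],[0,0,0],[0,0,0],[0,0,0],[0,0,0]], gripper=[50,50,50,50,50])

```text
clock: 4.77
eef_pos: [477.4, -99.9, 215.2]
eef_rot: [3.14, 0.0, 2.855]
wrist_force: [3.6, 9.3, -1.3]
finger_gap: 48.9
finger_force: 5.0
```

The force rose to about 10 N, so the carriage is against the stop. Total travel is about 93 mm against 92 expected. Next I centre the tool on the grip and squeeze.

Request:
carry_out(slide=[[0.002,0.008,0],[0.004,0.014,0],[0.004,0.014,0],[0.004,0.014,0],[0.004,0.014,0],[0.004,0.014,0],[0.004,0.014,0],[0.004,0.014,0]], dr=[[0,0,0],[0,0,0],[0,0,0],[0,0,0],[0,0,0],[0,0,0],[0,0,0],[0,0,0]], gripper=[50,47,44,41,38,34,30,30], newtons=25)

```text
clock: 5.43
eef_pos: [478.9, -94.4, 215.1]
eef_rot: [3.136, 0.0, 2.855]
wrist_force: [10.5, 29.4, -2.0]
finger_gap: 36.3
finger_force: 25.0
```

Request:
carry_out(slide=[[0.001,0.004,0],[0.002,0.007,0],[0.002,0.007,0],[0.002,0.007,0]], dr=[[0,0,0],[0,0,0],[0,0,0],[0,0,0]], gripper=[30,30,30,30], newtons=35)

```text
clock: 5.77
eef_pos: [479.1, -94.0, 215.1]
eef_rot: [3.139, 0.0, 2.855]
wrist_force: [6.3, 15.7, -1.2]
finger_gap: 35.9
finger_force: 35.0
```

Gap 35.9 mm means the button is flush, and the tool is still pressing towards the stop. Lifting now.

Request:
carry_out(slide=[[0.0005,0.002,0.01],[0.0005,0.002,0.03],[0.0005,0.002,0.07],[0.0005,0.002,0.12],[0.0005,0.002,0.17],[0.0005,0.002,0.22],[0.0005,0.002,0.27],[0.0005,0.002,0.31],[0.0005,0.002,0.34],[0.0005,0.002,0.36]], dr=[[0,0,0],[0,0,0],[0,0,0],[0,0,0],[0,0,0],[0,0,0],[0,0,0],[0,0,0],[0,0,0],[0,0,0]], gripper=[30,30,30,30,30,30,30,30,30,30])

```text
clock: 6.6
eef_pos: [479.0, -94.0, 305.6]
eef_rot: [3.14, 0.0, 2.855]
wrist_force: [5.8, 10.1, -4.7]
finger_gap: 36.2
finger_force: 35.0
```

Request:
carry_out(slide=[[0,0,0.01],[0,0,0.02],[0,0,0.028],[0,0,0.034],[0,0,0.038],[0,0,0.04],[0,0,0.04]], dr=[[0,0,0],[0,0,0],[0,0,0],[0,0,0],[0,0,0],[0,0,0],[0,0,0]], gripper=[30,30,30,30,30,30,30])

```text
clock: 7.18
eef_pos: [479.0, -94.0, 315.0]
eef_rot: [3.14, -0.0, 2.855]
wrist_force: [5.2, 9.5, -2.0]
finger_gap: 35.9
finger_force: 35.0
```

Request:
carry_out(slide=[[0,0,0.002],[0,0,0.004],[0,0,0.004],[0,0,0.004]], dr=[[0,0,0],[0,0,0],[0,0,0],[0,0,0]], gripper=[30,30,30,30])

```text
clock: 7.52
eef_pos: [479.0, -94.0, 315.2]
eef_rot: [3.14, -0.001, 2.855]
wrist_force: [8.0, 9.2, -9.4]
finger_gap: 36.0
finger_force: 35.0
```

```bash
python3 - <<'E'
from h import *
a=cv2.resize(camera("scene")[100:330,80:380,::-1],(400,307),interpolation=cv2.INTER_CUBIC);b=cv2.resize(camera("side")[100:360,130:390,::-1],(400,400),interpolation=cv2.INTER_CUBIC)
a=cv2.copyMakeBorder(a,0,93,0,0,0);cv2.imwrite("pics/w4.png",np.hstack([a,b]))
s=read_state();print(s["clock"],s["eef_pos"],s["finger_gap"],s["wrist_force"])
E
```

```text
7.6167 [479.02643306 -94.00701713 315.19260584] 35.83913615709773 [  7.23098803   8.56377928 -10.05331925]
```

View pics/w4.png

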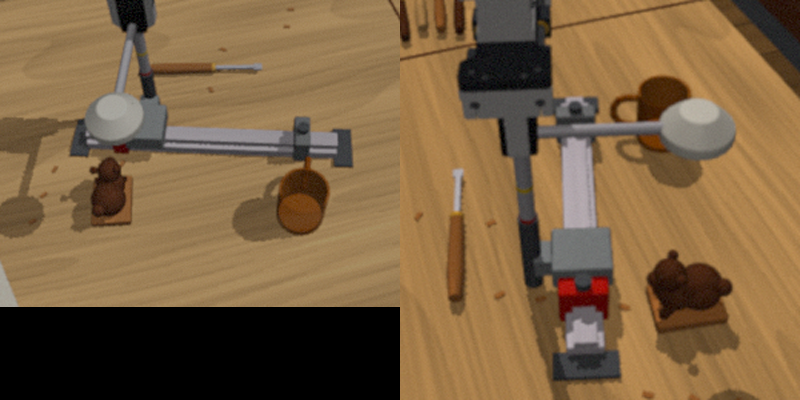

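The column is fully out: the yellow ring at (525,190) is well clear of the sleeve, and z stalls at 315.2 with a 10 N downward force. The carriage at (581,250) touches the red stop, and the carving, mug and gouge haven't been moved.

```bash
python3 -c "
from cell import *
print(sign_off())"
```

```text
the job is handed in; nothing more can be done
None
```

I handed the job in with the carriage pressed against the red stop and the column pulled up 100 mm to its second stop. The gripper still holds the grip with the button squeezed, and the carving, mug and gouge were left alone.

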